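# Light-gap check of a turned pin

## Task

Set up a light-gap check on the turned steel pin standing in the bench gauge: first slide the gauge's jaw gently shut on the pin, pressing it against the sprung anvil until the anvil's red pointer is about the middle of the green band (about 6 mm of anvil travel, never as far as the anvil's stop), and leave it clamped like that. Then slide the lamp house's spring-loaded shutter open to half travel, its red pointer on the green mark, and hold it there: the program finishes while the gripper is still holding the shutter half open. Keep the pin upright and leave the other things on the bench where they are.

Things in the scene. Friction and masses are not known exactly. Their poses are not given: they have to be found in the camera images.
- gauge: fixed gauge: dark steel base, x -45 to 45 mm, y -135 to 165 mm, 12 mm thick. Origin on the bench surface; z up, y along the sliding direction. Anvil at the -y end, jaw at the +y end, the pin stands on the base between them. On the anvil's grey block (top at z 46 mm) a white scale with a green band spanning anvil travel 3 to 9 mm
- anvil (a joint): travel of the sprung anvil towards the gauge's -y, m: 0 at rest, stop at 0.012. Spring about 600 N/m (3.6 N at 6 mm). It moves only when the pin is pressed on it; a red pointer on its top moves over the green band
- anvil_rest (a point): centre of the anvil's pressing face when at rest: gauge frame (0, -45, 31) mm; faces +y, 34 mm wide, z 14 to 48 mm
- jaw (a joint): travel of the sliding jaw towards the gauge's -y (closing), m: 0 fully open, up to 0.092. Starts somewhere between 0 and 0.035. Stiff (about 8 N of friction), it stays where it is left, even against the anvil's spring. It reads about 0.076 when the pin touches both faces, anvil at rest; from there the anvil moves one for one with it
- jaw_tab (a point): centre of the top face of the jaw's upright blue finger tab: 14 mm thick along the gauge's y, 24 mm along x, its top 86 mm above the bench; it rises 46 mm clear of the jaw's aluminium carriage (top at z 40 mm). Site axes as the gauge's. The tab's centre is 45 mm behind (+y of) the jaw's face
- jaw_face (a point): centre of the jaw's pressing face, moving with the jaw: 34 mm wide, z 14 to 48 mm, faces the pin (-y)
- pin: loose turned steel pin standing on the gauge's base between anvil and jaw: 24 mm diameter up to 38 mm, then 17 mm diameter to its top, 58 mm tall; about 160 g; origin at the centre of its foot, z along its axis. Starts 2 to 12 mm clear of the anvil
- lamp: grey lamp house fixed to the bench on the robot's side of the gauge: 70 (x) x 220 (y) mm, top at z 70 mm, its foot 90 x 240 mm. Origin on the bench under its centre; y along the shutter's travel, its lit window faces +x, towards the gauge. On its top a white scale with black marks and a broad green mark at half travel
- shutter (a joint): opening travel of the shutter towards the lamp house's +y, m: 0 closed (start), 0.08 fully open, 0.04 half. A spring pulls it shut: about 4 N at 0, 10 N at 0.04, 15 N at 0.08; let go, it snaps shut
- shutter_tab (a point): centre of the top face of the shutter's upright orange finger tab above the lamp house: 14 mm thick along the lamp house's y, 24 mm along x, top 117 mm above the bench, 44 mm tall (z 73 to 117 mm). Lamp frame (28, -45 + travel, 117) mm; point axes as the lamp's. A red pointer sticks out of its foot towards the robot
- half_mark (a point): centre of the green half-travel mark on the lamp house's top: lamp frame (0, -5, 71) mm. The shutter is at half travel when its tab is at this y in the lamp's frame
- brass_pin: spare brass pin, standing, 24 mm diameter, 50 mm tall; a bystander, leave alone; origin at the centre of its foot
- collar_pin: spare copper collar pin, standing, 30 mm diameter, 45 mm tall; a bystander, leave alone; origin at the centre of its foot
- screwdriver: screwdriver lying on the bench beyond the gauge, 170 mm long; a bystander, leave alone; x along its length
- oil: yellow oil bottle with red cap, 44 mm diameter, 110 mm tall, at the left; a bystander, leave alone; origin under its foot
- hammer: hammer lying at the right, 260 mm long; a bystander, leave alone; x along its length
- brush: brush lying at the far left, 180 mm long; a bystander, leave alone; x along its length
- jar: amber glass jar, 60 mm diameter, 75 mm tall, at the right; a bystander, leave alone; origin under its foot
There are look-alikes about, which are no part of the job. What is shaped like the pin but blue or purple is not meant.

How it is judged:
By the outcome, as a careful person would: the job done as asked, in the order asked, and still so for the second after the job is handed in, while the arm keeps its last pose, push and grip.
It also fails if it takes over 48 s, if anything falls off the work surface, if the arm or the gripper's body presses on something with over 40 N, if the wrist force passes 120 N, or if a joint passes its speed limit or range.

## Robot

A 6-joint arm with a two-finger parallel gripper is mounted at the origin on the work surface. World frame = base frame: x ahead of the robot, y to its left, z up, the work surface at z = 0. Lengths are in m, angles in rad, forces in N, time in s.
With the tool pointing down it reaches from about 0.4 to 0.825 m from the base axis. Payload 7 kg.
Tool frame: the origin (TCP) lies on the centre line of the jaws, within the pads' length; the fingertips stand 14 mm ahead of it and the grasp point (between the pads) lies 5 mm behind it; z points along the fingers, y is the line along which they close (so a half turn about z gives the same grasp; the last joint's range is limited). The gripper opens to 88 mm and grips with 3 to 60 N. Pads are 19 mm wide; open, the fingers measure 130 mm over their backs; the gripper's body (78 mm by 193 mm) begins 47 mm behind the grasp point.
Start: joints at [1.55, 0.359, 0.012, 0, -1.224, -0.288], TCP at [0.205, 0.643, 0.241] pointing down, gripper open.
Joint ranges: [-3.07, 3.07], [-1.43, 2.12], [-1.02, 1.25], [-3.03, 1.67], [-3.05, -0], [-3.03, 3.03]. Speed limits (rad/s): [2.39, 2.39, 3.01, 3.14, 3.14, 3.14].

## Interface

Orientations are given as [roll, pitch, yaw] about the fixed x, y, z axes, in that order (R = Rz(yaw) Ry(pitch) Rx(roll)).
In Python, from station import arm gives the robot as it stands.
- The arm moves only by the tool move_arm, never from a script. Its argument "rows" is a list of rows, each an object with "translation": the shift along the tool's x, y, z in cm, a list of three; "rot": the turn, a rotation vector about the tool's x, y, z in degrees, a list of three; "hand": the closure, from 0 (fully open) to 1 (shut). A call has 1 to 8 rows; each row is the pose to reach, as a shift and turn from the pose commanded when the call began, along the tool's axes at that moment; what a row does not reach only later rows make up. A row lasts 1/12 s, in which the tool goes at most 41.7 mm and 7.16 degrees, less where a joint would pass 70% of its speed; a pose out of reach is approached as far as the arm can. A call with a gripper value outside its range is refused whole. The fingers move at their own pace and stop on an object; "squeeze" is the grip in N (left out, the last holds). Time passes only in rows, so rows that repeat a pose let the fingers close. It gives the time, the measured TCP pose, the force, the opening and the grip force at its end, in the units of the state.
- arm.get_state(): the state, without advancing time (a new reading comes with each control period).
- arm.grab_frame(name): name is "scene" or "top" or "wrist"; returns (picture, depth): 400x640x3 uint8, red, green, blue; 400x640 float32, m along the optical axis (not along the pixel's ray), 0 where there is no reading.
- arm.camera_params(name): a dict with "vfov" (degrees; the focal length in pixels is half the picture's height over the tangent of half this angle, whatever the lens; pixels are square), "cx", "cy" (the principal point, pixels), "position" and "orientation" of the camera in the world; the wrist camera has in their place "tool_from_camera" (4x4, takes a point from camera to tool coordinates, whose origin is the TCP and whose axes are the flange's). Camera axes: x right, y down, z forward; pixel columns grow to the right and rows downward; lengths in m; the calibration is good to about 2 mm. The wrist camera is an equidistant fisheye: a pixel r from the principal point sees the ray r / f radians off the axis. A picture is of the moment at which its call begins: read the wrist's pose just before it. camera_params takes no time and is no camera call.
- arm.job_done(): hands the job in; it is judged then, once.
Trained networks look in the newest picture that a camera, given by its name, has taken for a name from the list of things; names that differ only in an ending like _2 or _b are one class to them, and where a whole thing is asked for, a point or a joint stands for the part that bears it (a point fixed in the world has none). Each returns a list of dicts, best first, with "p" (0 to 1); they miss things now and then, are a little off and sometimes report something else, mostly with a low value. They report only what shows in the picture. A call takes as long as a camera call. They do not tell look-alikes from the thing itself.
- arm.search_frame(label, camera): "point" ([x, y, z] in m, in the coordinates of the camera as it stood for that picture, good to about 4 mm: the middle of the surface that is visible of it).
- arm.pinpoint(label, camera): "point" ([x, y, z] in m, in the coordinates of the camera as it stood for that picture, good to about 4 mm: a listed point, or the origin of a listed thing).
The state is a dict: "t": time; "q": joint angles; "qd": joint speeds; "joint_efforts": joint torques, N m; "eef_pos": TCP position; "ee_rot": TCP orientation; "force": force on the tool from outside, world axes, zero at the start; "moment": the same for the moment, N m; "width": finger opening in m; "gripper_force": force on a finger pad.
Only numpy, scipy, OpenCV 4.12 (cv2) and the standard library are available. Lean on these libraries where they do the work, as an engineer would, in place of code of your own. Each camera call takes 0.05 s, during which the arm holds its last target. There are 200 camera calls.

## Working session

There is one attempt and no reset: what is moved stays moved. The work goes in short steps, Python scripts to look and compute and a tool call to move; the robot and the scene stay as the last step left them, time stands still between calls to the robot, and variables do not carry over. Pictures are saved under pics/ and viewed, at most 10 in all, crops included, and the job is handed in when it is done.

Besides the shell and the picture viewer there is one more tool, called after "Call:" as a command line: name --argument value ..., lists and objects as JSON in quotes. move_arm: Moves the arm, as the interface text tells. Its arguments: {"type":"object","properties":{"rows":{"type":"array","items":{"type":"object","properties":{"translation":{"type":"array","items":{"type":"number"}},"rot":{"type":"array","items":{"type":"number"}},"hand":{"type":"number"}}}},"squeeze":{"type":"number"}},"required":["rows"]}

```bash
mkdir -p pics
cat > h.py <<'E'
import numpy as np, cv2
from scipy.spatial.transform import Rotation as R
from station import arm
def campose(n):
    p=arm.camera_params(n)
    if n=="wrist":
        s=arm.get_state();T=np.eye(4);T[:3,:3]=R.from_euler('xyz',s['ee_rot']).as_matrix();T[:3,3]=s['eef_pos']
        return T@np.array(p['tool_from_camera'])
    T=np.eye(4);o=np.array(p['orientation'],float)
    T[:3,:3]=o if o.shape==(3,3) else R.from_euler('xyz',o).as_matrix()
    T[:3,3]=p['position'];return T
def w(T,pt): return T[:3,:3]@np.array(pt)+T[:3,3]
def save(n,f):
    T=campose(n);im,d=arm.grab_frame(n);cv2.imwrite('pics/'+f,im[:,:,::-1]);return T,im,d
E
python3 - <<'E'
from h import *
for c in("top","scene"):
    print(c,arm.camera_params(c)); T,im,d=save(c,c+"0.png")
    np.save(c+"0d.npy",d)
    for l in("gauge","lamp","pin","jaw_tab","jaw_face","shutter_tab","half_mark","anvil_rest"):
        for r in arm.pinpoint(l,c)[:3]: print(l,round(r['p'],2),w(T,r['point']).round(4))
print(arm.get_state())
E
```

```text
top {'vfov': 51.14115314736951, 'cx': 314.72240472822847, 'cy': 197.02111397025337, 'position': array([ 0.35744106, -0.00329911,  1.17485063]), 'orientation': array([-2.93446308, -0.00676466, -1.55634468])}
gauge 0.71 [ 0.5888 -0.015  -0.0011]
lamp 0.66 [ 0.4625 -0.0052  0.0013]
lamp 0.36 [0.6539 0.4114 0.0023]
pin 0.66 [ 0.5855 -0.0422  0.0118]
pin 0.6 [ 0.5541 -0.2198  0.0008]
pin 0.39 [0.7627 0.0504 0.0014]
jaw_tab 0.96 [0.6008 0.0683 0.0828]
jaw_face 0.7 [0.5899 0.0192 0.0347]
shutter_tab 0.66 [ 0.4862 -0.0553  0.1141]
shutter_tab 0.63 [ 0.6171 -0.4315 -0.0009]
half_mark 0.66 [ 0.4669 -0.0137  0.0731]
anvil_rest 0.72 [0.6873 0.0363 0.0028]
scene {'vfov': 46.126936794482646, 'cx': 324.3208543793204, 'cy': 192.74078266017034, 'position': array([1.25561774, 0.62953734, 0.98208112]), 'orientation': array([-2.35451409,  0.01085691,  2.29954203])}
gauge 0.61 [ 0.583  -0.0153 -0.0013]
gauge 0.44 [ 0.4673 -0.0051 -0.0022]
lamp 0.88 [ 0.4659 -0.0047 -0.0007]
pin 0.71 [ 0.7647  0.0489 -0.002 ]
pin 0.59 [ 0.5849 -0.0395  0.0087]
pin 0.4 [ 0.5601 -0.2113 -0.0016]
jaw_tab 0.97 [0.5958 0.0655 
[... 219 characters left out ...]
st 0.35 [6.575e-01 4.137e-01 4.000e-04]
{'t': 0.9, 'q': array([ 1.55006978e+00,  3.58583259e-01,  1.19188568e-02,  2.82050087e-05,
       -1.22408468e+00, -2.88079772e-01]), 'qd': array([ 0.0021935 ,  0.00164545, -0.00023844,  0.00095854, -0.00046503,
        0.00194983]), 'joint_efforts': array([ 6.01377978e-04, -5.82350814e+01,  2.93307728e+01,  7.00272471e+00,
        1.25456817e-02, -2.34852666e-05]), 'eef_pos': array([0.2051811 , 0.64305608, 0.24058539]), 'ee_rot': array([-3.14153982e+00, -1.20106176e-05, -3.08796733e-01]), 'force': array([-0.79876128,  0.07477999, -0.13370318]), 'moment': array([-0.01018115, -0.04714866, -0.01764579]), 'gripper_force': 0.0, 'width': 0.0874371382509234}
```

View pics/top0.png

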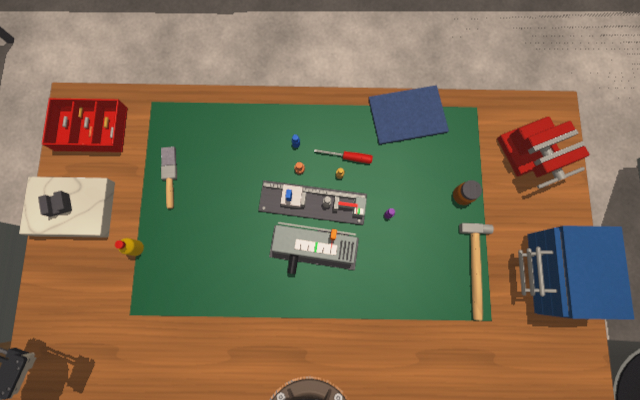

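View pics/scene0.png

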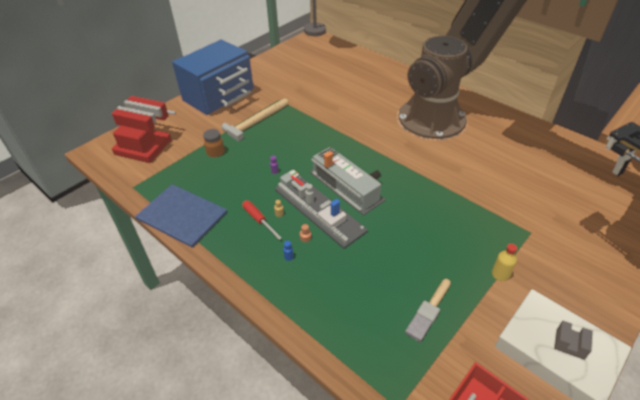

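The top view shows the gauge at (315,202), with the grey pin at (327,202), the blue jaw tab at (289,195) and the red anvil pointer at about (350,206). The lamp house is at (316,245), with its orange tab at (333,233) and green mark at (317,247).

Pin-shaped candidates are blue (295,140), purple (391,213) and grey (327,202). The grey one stands between the anvil and the jaw, so it is the pin meant. I'll move over it for a close wrist view.

```bash
cat >> h.py <<'E'
def delta(p,yawdeg):
    s=arm.get_state();A=R.from_euler('xyz',s['ee_rot']);B=R.from_euler('xyz',[np.pi,0,np.deg2rad(yawdeg)])
    print('shift cm',(A.inv().apply(np.array(p)-s['eef_pos'])*100).round(2),'rot deg',np.rad2deg((A.inv()*B).as_rotvec()).round(2))
E
python3 - <<'E'
from h import *
delta([.55,.03,.26],-7.2); p=arm.camera_params("wrist"); print(p)
E
```

```text
shift cm [51.48 47.93 -1.94] rot deg [ -0.    -0.   -10.49]
{'vfov': 65.70646984690485, 'cx': 321.4889627087151, 'cy': 199.06495008020312, 'tool_from_camera': array([[-4.60640916e-04, -9.61907395e-01, -2.73375112e-01,
         7.27041758e-02],
       [ 9.99999615e-01, -6.47224173e-04,  5.92332557e-04,
        -7.18660618e-04],
       [-7.46704047e-04, -2.73374734e-01,  9.61907323e-01,
        -1.43526909e-01],
       [ 0.00000000e+00,  0.00000000e+00,  0.00000000e+00,
         1.00000000e+00]])}
```

Call:
move_arm --rows '[{"translation": [3,2.8,-0.1],"rot": [0,0,-1],"hand": 0},{"translation": [6,5.6,-0.2],"rot": [0,0,-2],"hand": 0},{"translation": [9,8.4,-0.4],"rot": [0,0,-3],"hand": 0},{"translation": [12,11.2,-0.6],"rot": [0,0,-4],"hand": 0},{"translation": [15,14,-0.8],"rot": [0,0,-5],"hand": 0},{"translation": [18,16.8,-1],"rot": [0,0,-6],"hand": 0},{"translation": [21,19.6,-1.2],"rot": [0,0,-7],"hand": 0},{"translation": [24,22.4,-1.4],"rot": [0,0,-8],"hand": 0}]'

```text
t: 1.57
eef_pos: [0.3662, 0.3549, 0.255]
ee_rot: [-3.141, -0.0, -0.168]
force: [1.3, 0.7, 0.2]
width: 0.0877
gripper_force: 0.0
```

```bash
python3 -c "
from h import *
delta([.55,.03,.26],-7.2)"
```

```text
shift cm [23.55 28.96 -0.51] rot deg [-0.05 -0.02 -2.42]
```

Call:
move_arm --rows '[{"translation": [2.6,3.2,0],"rot": [0,0,-0.4],"hand": 0},{"translation": [5.2,6.4,0],"rot": [0,0,-0.8],"hand": 0},{"translation": [7.8,9.6,-0.1],"rot": [0,0,-1.2],"hand": 0},{"translation": [10.4,12.8,-0.2],"rot": [0,0,-1.6],"hand": 0},{"translation": [13,16,-0.3],"rot": [0,0,-2],"hand": 0},{"translation": [15.6,19.2,-0.4],"rot": [0,0,-2.2],"hand": 0},{"translation": [18.2,22.4,-0.5],"rot": [0,0,-2.4],"hand": 0},{"translation": [20.8,25.6,-0.5],"rot": [0,0,-2.4],"hand": 0}]'

```text
t: 2.23
eef_pos: [0.5284, 0.0674, 0.2603]
ee_rot: [-3.141, -0.001, -0.127]
force: [1.3, 1.2, -0.3]
width: 0.0872
gripper_force: 0.0
```

Call:
move_arm --rows '[{"translation": [1.5,1.8,0],"rot": [0,0,0],"hand": 0},{"translation": [2.7,3.4,0],"rot": [0,0,0],"hand": 0},{"translation": [2.7,3.4,0],"rot": [0,0,0],"hand": 0},{"translation": [2.7,3.4,0],"rot": [0,0,0],"hand": 0}]'

```text
t: 2.57
eef_pos: [0.5503, 0.0311, 0.2593]
ee_rot: [3.141, 0.0, -0.13]
force: [-0.2, -0.6, -0.4]
width: 0.0876
gripper_force: 0.0
```

Run:
```python
from h import *
T,im,d=save("wrist","w0.png"); np.save("w0d.npy",d); np.save("w0T.npy",T)
for l in("gauge","lamp","pin","jaw_tab","jaw_face","shutter_tab","half_mark","anvil_rest"):
    for r in arm.pinpoint(l,"wrist")[:2]: print(l,round(r['p'],2),w(T,r['point']).round(4))
print(arm.get_state()['eef_pos'],arm.get_state()['ee_rot'])
```

```text
gauge 0.55 [ 0.586  -0.0151 -0.0048]
lamp 0.77 [ 0.4605 -0.0079 -0.0018]
pin 0.9 [ 0.5867 -0.0377  0.0105]
pin 0.86 [ 0.5529 -0.2181 -0.0034]
jaw_tab 0.94 [0.5947 0.0646 0.0857]
jaw_tab 0.32 [ 0.5845 -0.016  -0.0021]
jaw_face 0.87 [0.5893 0.0254 0.0278]
shutter_tab 0.63 [ 0.4806 -0.0557  0.115 ]
half_mark 0.82 [ 0.4634 -0.0114  0.0717]
anvil_rest 0.77 [ 0.5807 -0.0607  0.0304]
anvil_rest 0.37 [ 4.036e-01 -4.536e-01  4.000e-04]
[0.54998212 0.03273523 0.25972873] [-3.14142924e+00 -2.63249895e-04 -1.26331301e-01]
```

View pics/w0.png

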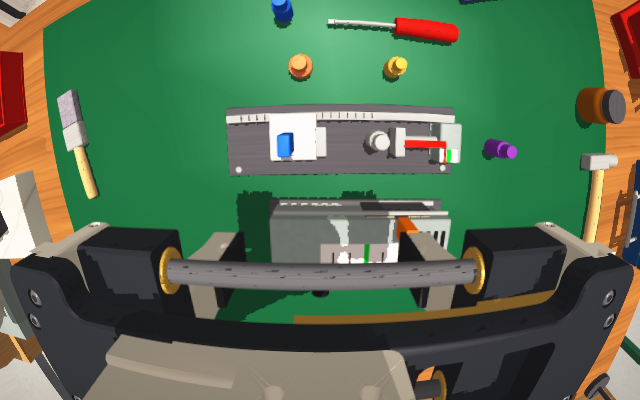

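The wrist view shows the gauge nearly square to the image, with the blue tab at (286,145), the pin at (379,142), and the red pointer at (425,144) left of the green band at (448,155). The orange tab is at (407,226) and the lamp's green mark at (367,252). Next I'll fit the geometry from depth.

```bash
cat >> h.py <<'E'
def cloud(n,T,d):
    p=arm.camera_params(n);f=200/np.tan(np.deg2rad(p['vfov'])/2)
    v,u=np.mgrid[:400,:640];x=(u-p['cx'])/f;y=(v-p['cy'])/f
    if n=="wrist":
        r=np.hypot(x,y);k=np.where(r>1e-6,np.tan(np.minimum(r,1.4))/np.maximum(r,1e-6),1);x,y=x*k,y*k
    P=np.stack([x*d,y*d,d],-1)@T[:3,:3].T+T[:3,3];P[d==0]=np.nan;return P
def rect(P,m):
    q=P[m][:,:2].astype(np.float32)*1000;r=cv2.minAreaRect(q)
    return np.round(r[0],1),np.round(r[1],1),round(r[2],1),len(q)
def report(n,T,im,d):
    P=cloud(n,T,d);z=P[...,2];X=P[...,0];Y=P[...,1];c=im.astype(int);r,g,b=c[...,0],c[...,1],c[...,2]
    roi=(X>.4)&(X<.65)&(abs(Y+.01)<.2)
    C={'gbase':roi&(X>.52)&(z>.007)&(z<.017),'lamptop':roi&(X<.53)&(z>.063)&(z<.076),
     'bluetab':roi&(b>r+50)&(b>g+40)&(z>.08),'orange':roi&(r>b+90)&(g>b+20)&(z>.105)&(z<.125),
     'green':roi&(g>r+80)&(g>b+80)&(z>.03),'red':roi&(r>g+100)&(r>b+100)&(g<80)&(z>.03),
     'pintop':roi&(X>.56)&(abs(Y+.04)<.03)&(z>.062)&(z<.08)}
    for k,m in C.items():
        if m.sum()>5: print(k,rect(P,m),'med',np.nanmedian(P[m],0).round(4))
E
python3 - <<'E'
from h import *
im=cv2.imread('pics/w0.png')[:,:,::-1];report("wrist",np.load('w0T.npy'),im,np.load('w0d.npy'))
for n in("top","scene"):
    print(n);report(n,campose(n),cv2.imread(f'pics/{n}0.png')[:,:,::-1],np.load(n+'0d.npy'))
E
```

```text
gbase (array([583.7, -30.8]), array([363.5,  90.6]), 83.3, 9601) med [0.5833 0.0024 0.0114]
lamptop (array([475.3,  -6.8]), array([219.6,  65.7]), 82.5, 7078) med [0.4798 0.0154 0.0695]
bluetab (array([595. ,  65.6]), array([13.8, 22.2]), 82.1, 303) med [0.5952 0.0655 0.0851]
orange (array([495.8, -54.5]), array([ 4.7, 13.3]), 1.9, 86) med [ 0.4966 -0.0537  0.1146]
green (array([505.5, -65.9]), array([ 17.8, 171.9]), 41.8, 127) med [ 0.4643 -0.0118  0.0705]
red (array([534.9, -88.1]), array([57.1, 93.8]), 75.0, 282) med [ 0.5743 -0.0957  0.0505]
pintop (array([584.3, -39.2]), array([15.7, 16.2]), 81.8, 190) med [ 0.5845 -0.0387  0.0693]
top
gbase (array([585. , -18.8]), array([377.3, 120.4]), 89.2, 2013) med [ 0.5721 -0.0006  0.012 ]
lamptop (array([467.5,  -7.4]), array([219.8,  78.7]), 82.1, 2261) med [ 0.4639 -0.0052  0.07  ]
bluetab (array([593.7,  64. ]), array([21.9, 11.1]), 0.8, 42) med [0.5938 0.064  0.0854]
orange (array([484.1, -56.4]), array([21.9, 12.9]), 0.4, 49) med [ 0.4848 -0.0552  0.1165]
green (array([507. , -67.9]), array([ 13.9, 169.4]), 42.6, 24) med [ 0.4643 -0.0128  0.0707]
red (array([575.3, -97.6]), array([47.3,  7.9]), 84.6, 49) med [ 0.5754 -0.0966  0.0508]
pintop (array([582.7, -40.7]), array([14.7, 15.1]), 49.6, 32) med [ 0.5824 -0.0405  0.0691]
scene
gbase (array([584.7, -26.5]), array([361.3, 129.7]), 89.9, 1321) med [0.5983 0.0347 0.0117]
lamptop (array([470.8,  -6.8]), array([224.5,  83.4]), 81.6, 1292) med [0.4744 0.0119 0.0695]
bluetab (array([597.8,  67.4]), array([14.4, 23.4]), 84.3, 36) med [0.5987 0.0673 0.0848]
orange (array([489.4, -52.2]), array([13.8, 23.6]), 88.2, 40) med [ 0.493  -0.0516  0.1156]
red (array([578.3, -91.8]), array([ 6.9, 25.7]), 0.6, 10) med [ 0.5784 -0.0894  0.0496]
pintop (array([588.3, -38.3]), array([17.4, 14.4]), 46.4, 30) med [ 0.5881 -0.0376  0.0687]
```

```bash
python3 -c "
from h import *
delta([.595,.0655,.068],-7.2)"
```

```text
shift cm [ 4.05 -3.81 19.17] rot deg [-0.01 -0.02 -0.04]
```

Call:
move_arm --rows '[{"translation": [1.4,-1.3,2.5],"rot": [0,0,0],"hand": 0},{"translation": [3,-2.8,5],"rot": [0,0,0],"hand": 0},{"translation": [4,-3.8,8],"rot": [0,0,0],"hand": 0.2},{"translation": [4,-3.8,11],"rot": [0,0,0],"hand": 0.3},{"translation": [4,-3.8,14],"rot": [0,0,0],"hand": 0.3},{"translation": [4,-3.8,16.5],"rot": [0,0,0],"hand": 0.3},{"translation": [4,-3.8,18.5],"rot": [0,0,0],"hand": 0.3},{"translation": [4,-3.8,19.2],"rot": [0,0,0],"hand": 0.3}]' --squeeze 25

```text
t: 3.68
eef_pos: [0.5927, 0.0644, 0.0642]
ee_rot: [3.139, 0.004, -0.127]
force: [-0.6, -0.9, -0.6]
width: 0.062
gripper_force: 0.0
```

Call:
move_arm --rows '[{"translation": [0,0,0],"rot": [0,0,0],"hand": 0.6},{"translation": [0,0,0],"rot": [0,0,0],"hand": 0.9},{"translation": [0,0,0],"rot": [0,0,0],"hand": 1},{"translation": [0,0,0],"rot": [0,0,0],"hand": 1},{"translation": [0,0,0],"rot": [0,0,0],"hand": 1},{"translation": [0,0,0],"rot": [0,0,0],"hand": 1}]'

```text
t: 4.18
eef_pos: [0.5951, 0.065, 0.0686]
ee_rot: [-3.141, -0.001, -0.127]
force: [-0.3, -0.4, -0.1]
width: 0.0268
gripper_force: 0.0
```

Run:
```python
from h import *
T,im,d=save("wrist","w1.png");report("wrist",T,im,d)
s=arm.get_state();print(s['eef_pos'],np.rad2deg(s['ee_rot'][2]))
```

```text
gbase (array([589.4, -31.6]), array([363.9,  79.3]), 83.2, 13447) med [0.6138 0.0109 0.0115]
lamptop (array([460.3, -36.6]), array([78. , 42.6]), 19.0, 878) med [ 0.4587 -0.0375  0.07  ]
bluetab (array([595.7,  66.1]), array([13.5, 24.2]), 82.7, 578) med [0.6044 0.0655 0.085 ]
red (array([542.4, -80.1]), array([165.9,  94.1]), 10.6, 181) med [ 0.5762 -0.0731  0.0504]
pintop (array([586.2, -38.5]), array([16.6, 13.2]), 83.6, 536) med [ 0.5871 -0.0372  0.0692]
[0.59493555 0.06493671 0.06836497] -7.292602701592642
```

View pics/w1.png

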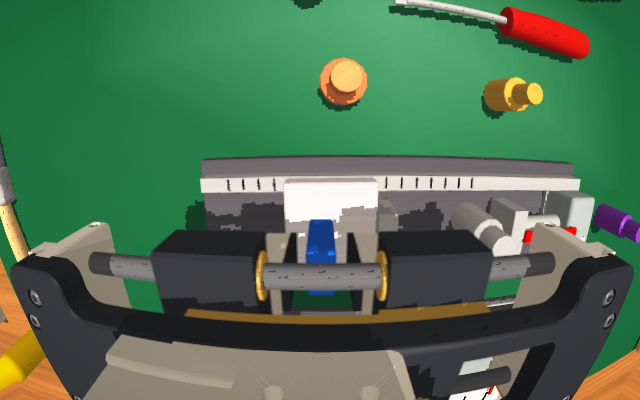

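The blue tab at (320,245) is centred between the closing fingers. The pin stands at (485,228) by the anvil. I'll close the grip and measure the anvil face.

Call:
move_arm --rows '[{"translation": [0,0,0],"rot": [0,0,0],"hand": 1},{"translation": [0,0,0],"rot": [0,0,0],"hand": 1},{"translation": [0,0,0],"rot": [0,0,0],"hand": 1},{"translation": [0,0,0],"rot": [0,0,0],"hand": 1}]'

```text
t: 4.57
eef_pos: [0.5949, 0.065, 0.068]
ee_rot: [-3.141, -0.001, -0.127]
force: [-2.0, 0.9, 5.0]
width: 0.0136
gripper_force: 25.0
```

Run:
```python
from h import *
T=np.load('w0T.npy');P=cloud('wrist',T,np.load('w0d.npy'))
a=np.deg2rad(-7.0);u=np.array([-np.sin(a),np.cos(a)]);v=np.array([np.cos(a),np.sin(a)])
o=np.array([.595,.0655]);q=P[...,:2]-o;s=q@u*1000;l=q@v*1000;z=P[...,2]*1000
# profile along gauge y (tab=0): max height and x extent in strip |l|<15, z bins
m=(abs(l-12)<4)&(s>-200)&(s<120)
for lo in range(-190,70,2):
    k=m&(s>=lo)&(s<lo+2)
    if k.sum(): print(lo,int(np.median(z[k])),end=' | ')
k=(abs(l)<42)&(z>8)&(z<16);print('\nbase s',np.percentile(s[k],[0,1,50,99,100]))
st=arm.get_state();print(st['eef_pos'],st['width'],st['gripper_force'],st['force'])
```

```text
-190 45 | -188 45 | -186 45 | -184 33 | -182 16 | -180 13 | -178 12 | -176 11 | -174 11 | -172 11 | -170 11 | -168 11 | -166 11 | -164 11 | -162 11 | -160 12 | -158 11 | -156 11 | -154 11 | -152 11 | -150 11 | -148 11 | -138 45 | -136 47 | -134 47 | -132 47 | -130 47 | -128 46 | -126 31 | -124 11 | -122 11 | -120 10 | -118 11 | -116 11 | -114 11 | -112 50 | -110 48 | -108 51 | -106 49 | -104 50 | -102 49 | -100 25 | -98 28 | -96 11 | -94 11 | -92 11 | -90 10 | -88 11 | -86 11 | -84 12 | -82 11 | -80 10 | -78 11 | -76 11 | -74 11 | -72 11 | -70 12 | -68 11 | -66 11 | -64 11 | -62 11 | -60 11 | -58 11 | -56 11 | -54 11 | -52 11 | -50 12 | -48 11 | -46 47 | -44 47 | -42 47 | -40 47 | -38 47 | -36 47 | -34 47 | -32 39 | -30 39 | -28 39 | -26 39 | -24 39 | -22 39 | -20 38 | -18 39 | -16 39 | -14 39 | -12 39 | -10 39 | -8 40 | -6 58 | -4 58 | -2 58 | 0 77 | 2 57 | 4 56 | 6 83 | 8 39 | 10 39 | 12 39 | 14 39 | 16 38 | 18 39 | 20 38 | 22 38 | 26 11 | 28 11 | 30 11 | 32 10 | 34 10 | 36 11 | 38 11 | 40 11 | 42 11 | 44 11 | 46 11 | 48 11 | 50 11 | 52 11 | 54 11 | 56 11 | 58 11 | 60 10 | 62 11 | 64 10 | 66 11 | 68 10 | 
base s [-684.46161232 -484.44563165  -61.47279327  340.31857891  508.10398312]
[0.59485411 0.06504926 0.06798537] 0.013601880571069362 25.011098384857178 [-2.01470903  0.94126389  5.01337016]
```

Fingers hold the tab (13.6 mm opening, 25 N). From depth, the jaw face to anvil face distance is about 80.5 mm, so about 56.5 mm to contact and 62.5 mm to the target. I'll slide 40 mm first.

Call:
move_arm --rows '[{"translation": [0,0.4,0],"rot": [0,0,0],"hand": 1},{"translation": [0,0.9,0],"rot": [0,0,0],"hand": 1},{"translation": [0,1.5,0],"rot": [0,0,0],"hand": 1},{"translation": [0,2.1,0],"rot": [0,0,0],"hand": 1},{"translation": [0,2.7,0],"rot": [0,0,0],"hand": 1},{"translation": [0,3.3,0],"rot": [0,0,0],"hand": 1},{"translation": [0,3.8,0],"rot": [0,0,0],"hand": 1},{"translation": [0,4,0],"rot": [0,0,0],"hand": 1}]' --squeeze 30

```text
t: 5.23
eef_pos: [0.5903, 0.0261, 0.068]
ee_rot: [-3.14, -0.002, -0.127]
force: [-1.0, 8.6, 3.6]
width: 0.0136
gripper_force: 30.0
```

Call:
move_arm --rows '[{"translation": [0,0.2,0],"rot": [0,0,0],"hand": 1},{"translation": [0,0.4,0],"rot": [0,0,0],"hand": 1},{"translation": [0,0.6,0],"rot": [0,0,0],"hand": 1},{"translation": [0,0.8,0],"rot": [0,0,0],"hand": 1},{"translation": [0,1,0],"rot": [0,0,0],"hand": 1},{"translation": [0,1.2,0],"rot": [0,0,0],"hand": 1},{"translation": [0,1.4,0],"rot": [0,0,0],"hand": 1},{"translation": [0,1.4,0],"rot": [0,0,0],"hand": 1}]'

```text
t: 5.9
eef_pos: [0.5887, 0.0126, 0.068]
ee_rot: [-3.14, -0.002, -0.127]
force: [-0.8, 7.7, 2.9]
width: 0.0138
gripper_force: 30.0
```

```bash
cat >> h.py <<'E'
def prof(n,T,im,d):
    P=cloud(n,T,d);a=np.deg2rad(-7.1);u=np.array([-np.sin(a),np.cos(a)]);v=np.array([np.cos(a),np.sin(a)])
    q=P[...,:2]-[.595,.0655];s=q@u*1000;l=q@v*1000;z=P[...,2]*1000
    c=im.astype(int);r,g,b=c[...,0],c[...,1],c[...,2]
    box=(abs(l)<40)&(s>-210)&(s<60)&(z>40)
    for k,m in {'green':box&(g>r+60)&(g>b+60),'red':box&(r>g+80)&(r>b+80),'white':box&(s<-120)&(c.min(-1)>200),'blue':box&(b>r+50)&(b>g+40)&(z>80)}.items():
        if m.sum()>3: print(k,m.sum(),'s',np.percentile(s[m],[0,5,50,95,100]).round(1),'l',np.percentile(l[m],[5,95]).round(1),'z',np.median(z[m]).round(0))
    m=(abs(l)<18)&(s>-150)&(s<-70)
    print([ (lo,int(np.median(z[m&(s>=lo)&(s<lo+2)]))) for lo in range(-150,-70,2) if (m&(s>=lo)&(s<lo+2)).sum()>3])
E
python3 - <<'E'
from h import *
prof("wrist",np.load('w0T.npy'),cv2.imread('pics/w0.png')[:,:,::-1],np.load('w0d.npy'))
T,im,d=save("wrist","w2.png");prof("wrist",T,im,d)
for n in("top","scene"):
    print(n,'before');prof(n,campose(n),cv2.imread(f'pics/{n}0.png')[:,:,::-1],np.load(n+'0d.npy'));print('now');T,im,d=save(n,n+"2.png");prof(n,T,im,d)
st=arm.get_state();print(st['eef_pos'],st['width'],st['gripper_force'],st['force'])
E
```

```text
green 57 s [-198.2 -196.9 -194.3 -191.8 -191.6] l [-22.   -6.2] z 47.0
red 311 s [-191.2 -188.4 -164.2 -138.9 -136.6] l [-12.7   3.6] z 50.0
white 831 s [-209.9 -208.  -192.4 -127.2 -121.4] l [-17.3  21.9] z 46.0
blue 303 s [-6.8 -6.6  0.1  6.7  7.1] l [-10.  10.] z 85.0
[(-150, 21), (-148, 21), (-146, 36), (-144, 49), (-142, 49), (-140, 50), (-138, 47), (-136, 48), (-134, 352), (-132, 352), (-130, 351), (-128, 345), (-126, 335), (-124, 346), (-122, 339), (-120, 335), (-118, 352), (-116, 335), (-114, 335), (-112, 344), (-110, 346), (-108, 346), (-106, 334), (-104, 334), (-102, 334), (-100, 334), (-98, 334), (-96, 334), (-94, 334), (-92, 334), (-90, 334), (-88, 331), (-86, 328), (-84, 344), (-82, 340), (-80, 344), (-78, 343), (-76, 342), (-74, 344), (-72, 342)]
green 55 s [-196.8 -196.5 -194.  -192.  -191.4] l [-13.1  -5.8] z 47.0
red 886 s [-192.1 -187.7 -162.6 -139.4  -93.5] l [-3.8  4.3] z 50.0
white 769 s [-209.8 -207.2 -194.4 -184.2 -136.2] l [-8.1 23.9] z 46.0
blue 584 s [-59.3 -58.5 -52.3 -46.4 -45.4] l [-9.9 12.6] z 85.0
[(-150, 49), (-148, 161), (-146, 161), (-144, 161), (-14
[... 2311 characters left out ...]
, 12), (-76, 11), (-72, 13)]
now
red 36 s [-185.8 -181.9 -161.5 -140.7 -137.8] l [-1.7  7.1] z 51.0
[(-150, 104), (-148, 106), (-146, 161), (-144, 159), (-142, 162), (-140, 161), (-138, 124), (-136, 130), (-134, 135), (-132, 131), (-130, 161), (-128, 39), (-126, 39), (-124, 38), (-122, 159), (-120, 157), (-118, 61), (-116, 113), (-114, 25), (-112, 46), (-110, 45), (-108, 37), (-106, 51), (-104, 57), (-102, 54), (-100, 53), (-98, 49), (-96, 51), (-94, 270), (-92, 493), (-90, 493), (-88, 48), (-86, 47), (-84, 48), (-82, 495), (-80, 494), (-78, 495), (-76, 495), (-74, 73), (-72, 495)]
[0.58866594 0.01253909 0.06795878] 0.01361820386846089 30.008060038089752 [-1.00097376  7.68510194  3.55717784]
```

View pics/w2.png

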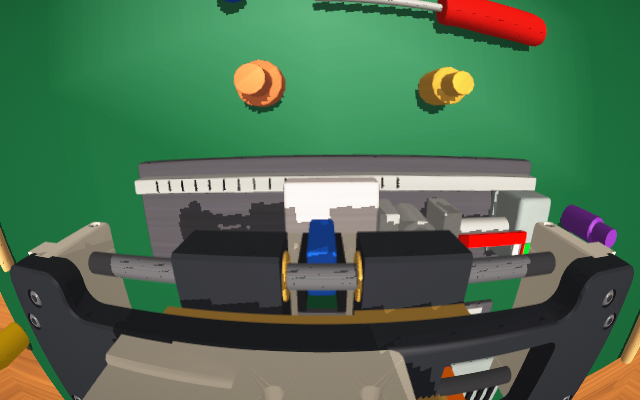

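The wrist view shows the tab in the fingers at (320,243) and the pin upright between jaw and anvil at (405,215). The red pointer tip at (526,238) is still just short of the green (527,250). I've moved 53 mm, so I'll continue in small steps.

Call:
move_arm --rows '[{"translation": [0,0.1,0],"rot": [0,0,0],"hand": 1},{"translation": [0,0.2,0],"rot": [0,0,0],"hand": 1},{"translation": [0,0.3,0],"rot": [0,0,0],"hand": 1},{"translation": [0,0.4,0],"rot": [0,0,0],"hand": 1},{"translation": [0,0.5,0],"rot": [0,0,0],"hand": 1},{"translation": [0,0.6,0],"rot": [0,0,0],"hand": 1},{"translation": [0,0.6,0],"rot": [0,0,0],"hand": 1}]'

```text
t: 6.63
eef_pos: [0.588, 0.0069, 0.068]
ee_rot: [-3.139, -0.002, -0.126]
force: [-1.1, 9.7, 2.7]
width: 0.0141
gripper_force: 30.0
```

Run:
```python
from h import *
T,im,d=save("wrist","w3.png");prof("wrist",T,im,d)
c=im[190:290,440:600];cv2.imwrite('pics/w3c.png',cv2.resize(c[:,:,::-1],None,fx=5,fy=5,interpolation=cv2.INTER_CUBIC))
st=arm.get_state();print(st['eef_pos'],st['force'])
```

```text
green 46 s [-197.2 -197.  -194.9 -192.1 -124.2] l [-12.7  -5.8] z 47.0
red 837 s [-194.3 -189.1 -166.1 -144.1  -98.8] l [-4.   4.3] z 50.0
white 1019 s [-209.8 -206.9 -196.  -183.4 -128.1] l [-10.5  23.6] z 46.0
blue 580 s [-65.  -64.2 -58.  -52.1 -51. ] l [-9.8 12.7] z 85.0
[(-150, 161), (-148, 161), (-146, 161), (-144, 161), (-142, 161), (-140, 131), (-138, 161), (-136, 161), (-134, 161), (-132, 161), (-130, 161), (-128, 45), (-126, 157), (-124, 156), (-122, 38), (-120, 34), (-118, 38), (-116, 37), (-114, 39), (-112, 34), (-110, 33), (-108, 38), (-106, 42), (-104, 46), (-102, 46), (-100, 141), (-98, 142), (-96, 142), (-94, 142), (-92, 47), (-90, 39), (-88, 39), (-86, 39), (-84, 39), (-82, 161), (-80, 40), (-78, 39), (-76, 39), (-74, 59), (-72, 66)]
[0.58805016 0.00691378 0.0679896 ] [0.07592487 8.59237803 2.58817699]
```

View pics/w3c.png

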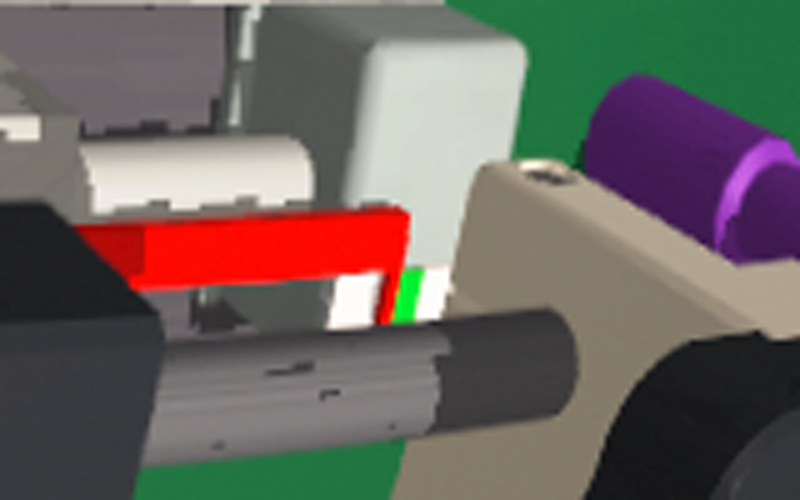

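The crop shows the pointer's tip at (390,290) just touching the near edge of the green at (410,290), about 2 to 2.5 mm of anvil travel. It needs about 3.5 mm more.

Call:
move_arm --rows '[{"translation": [0,0.1,0],"rot": [0,0,0],"hand": 1},{"translation": [0,0.2,0],"rot": [0,0,0],"hand": 1},{"translation": [0,0.3,0],"rot": [0,0,0],"hand": 1},{"translation": [0,0.35,0],"rot": [0,0,0],"hand": 1},{"translation": [0,0.35,0],"rot": [0,0,0],"hand": 1},{"translation": [0,0.35,0],"rot": [0,0,0],"hand": 1}]'

```text
t: 7.18
eef_pos: [0.5877, 0.0039, 0.068]
ee_rot: [-3.139, -0.002, -0.126]
force: [-0.7, 11.5, 2.7]
width: 0.0138
gripper_force: 30.0
```

Run:
```python
from h import *
T,im,d=save("wrist","w4.png");prof("wrist",T,im,d)
st=arm.get_state();print(st['eef_pos'],st['force'])
```

```text
green 25 s [-197.2 -197.1 -193.  -191.7 -190.3] l [-12.6  -6. ] z 47.0
red 828 s [-197.3 -192.1 -169.  -147.3 -101.9] l [-3.8  4.2] z 50.0
white 1123 s [-209.7 -206.7 -196.8 -182.6 -130.3] l [-11.2  23.7] z 46.0
blue 581 s [-68.  -67.1 -61.1 -55.1 -54.1] l [-9.9 12.7] z 85.0
[(-150, 161), (-148, 161), (-146, 161), (-144, 134), (-142, 132), (-140, 161), (-138, 161), (-136, 161), (-134, 161), (-132, 161), (-130, 156), (-128, 157), (-126, 29), (-124, 40), (-122, 33), (-120, 38), (-118, 37), (-116, 37), (-114, 34), (-112, 33), (-110, 43), (-108, 43), (-106, 46), (-104, 47), (-102, 142), (-100, 142), (-98, 142), (-96, 142), (-94, 40), (-92, 39), (-90, 39), (-88, 39), (-86, 40), (-84, 161), (-82, 39), (-80, 39), (-78, 40), (-76, 65), (-74, 87), (-72, 87)]
[0.58772057 0.00387768 0.06801731] [-0.34090401 11.73176742  3.31803173]
```

Force and pointer both indicate about 5.5 mm. I'll open only slightly so the finger stays clear of the pin, lift straight up, and check from above.

Call:
move_arm --rows '[{"translation": [0,0,0],"rot": [0,0,0],"hand": 0.72},{"translation": [0,0,0],"rot": [0,0,0],"hand": 0.72},{"translation": [0,0,0],"rot": [0,0,0],"hand": 0.72},{"translation": [0,0,-0.5],"rot": [0,0,0],"hand": 0.72},{"translation": [0,0,-2],"rot": [0,0,0],"hand": 0.72},{"translation": [0,0,-4],"rot": [0,0,0],"hand": 0.72},{"translation": [0,0,-7],"rot": [0,0,0],"hand": 0.7},{"translation": [0,0,-10],"rot": [0,0,0],"hand": 0.6}]'

```text
t: 7.9
eef_pos: [0.5858, 0.0012, 0.1682]
ee_rot: [3.141, 0.002, -0.128]
force: [0.4, 0.2, 0.2]
width: 0.0287
gripper_force: 0.0
```

Run:
```python
from h import *
print(arm.get_state()['eef_pos'])
delta([.57,-.09,.17],-7.8)
```

```text
[0.58578793 0.00116715 0.16821593]
shift cm [-0.4   9.24 -0.17] rot deg [0.06 0.11 0.47]
```

Call:
move_arm --rows '[{"translation": [-1.2,1.8,-0.2],"rot": [0,0,0],"hand": 0.6},{"translation": [-2.6,3.8,-0.5],"rot": [0,0,0.2],"hand": 0.6},{"translation": [-4,5.8,-0.8],"rot": [0,0,0.4],"hand": 0.6},{"translation": [-5.2,7.8,-1],"rot": [0,0,0.5],"hand": 0.6},{"translation": [-5.4,9,-1],"rot": [0,0,0.5],"hand": 0.6},{"translation": [-5.4,9,-1],"rot": [0,0,0.5],"hand": 0.6},{"translation": [-5.4,9,-1],"rot": [0,0,0.5],"hand": 0.6}]'

```text
t: 8.48
eef_pos: [0.5218, -0.0813, 0.1779]
ee_rot: [-3.142, -0.001, -0.137]
force: [1.1, 0.2, 0.1]
width: 0.035
gripper_force: 0.0
```

Run:
```python
from h import *
T,im,d=save("wrist","w5.png");prof("wrist",T,im,d);report("wrist",T,im,d)
P=cloud("wrist",T,d);k=np.linalg.norm(P-np.array([.575,-.11,.05]),axis=-1);r,c=np.unravel_index(np.nanargmin(k),k.shape);print(r,c)
r0=max(r-60,0);c0=min(max(c-90,0),460);cv2.imwrite('pics/w5c.png',cv2.resize(im[r0:r0+120,c0:c0+180,::-1],None,fx=4,fy=4,interpolation=cv2.INTER_CUBIC))
print(arm.get_state()['eef_pos'])
```

```text
green 74 s [-197.3 -197.2 -195.7 -191.5 -191.3] l [-21.3  -6.5] z 47.0
red 594 s [-194.  -192.6 -169.5 -143.8 -141.1] l [-9.8  3.7] z 50.0
white 1904 s [-210.  -208.3 -190.  -123.9 -120. ] l [-18.2  22.3] z 46.0
blue 500 s [-69.  -68.3 -62.6 -55.6 -54.6] l [-10.   11.3] z 85.0
[(-150, 12), (-148, 12), (-146, 12), (-144, 33), (-142, 47), (-140, 47), (-138, 47), (-136, 47), (-134, 242), (-132, 242), (-130, 244), (-128, 243), (-126, 240), (-124, 241), (-122, 241), (-120, 243), (-118, 242), (-116, 242), (-114, 243), (-112, 243), (-110, 245), (-108, 238), (-106, 239), (-104, 48), (-102, 47), (-100, 47), (-98, 47), (-96, 47), (-94, 39), (-92, 39), (-90, 39), (-88, 39), (-86, 264), (-84, 265), (-82, 264), (-80, 264), (-78, 263), (-76, 251), (-74, 246), (-72, 250)]
gbase (array([583.5, -30.3]), array([363.5,  91.1]), 83.3, 12928) med [0.5831 0.008  0.0113]
lamptop (array([469.2,  -4.4]), array([214.2,  78.1]), 82.1, 3499) med [ 0.4824 -0.0684  0.069 ]
bluetab (array([587.8,   4.1]), array([14.4, 24.1]), 82.8, 500) med [0.588  0.0033 0.0851]
orange (array([493.1, -57.8]), array([9.4, 8.7]), 83.4, 185) med [ 0.4955 -0.0583  0.1151]
green (array([ 556.8, -125.6]), array([ 5.8, 15.9]), 83.3, 66) med [ 0.5572 -0.1271  0.047 ]
red (array([533. , -91.7]), array([53.7, 96.9]), 76.0, 538) med [ 0.5741 -0.1002  0.0505]
pintop (array([583.1, -52. ]), array([16. , 15.7]), 80.8, 332) med [ 0.5829 -0.0524  0.0694]
132 347
[ 0.52203525 -0.08076411  0.17774154]
```

View pics/w5c.png

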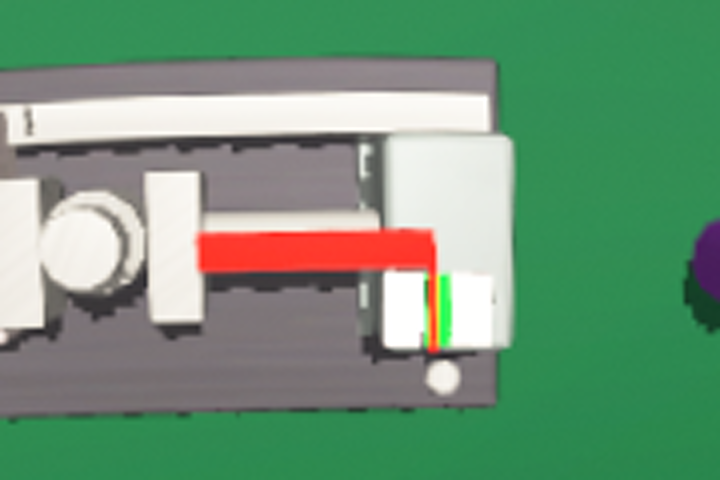

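The pointer (crop x 433) lies on the green band (424–452, middle 438), about 1 mm short of the middle. The pin is upright and touching both faces. There is ample time, so I'll regrip and add 1 mm.

```bash
python3 -c "
from h import *
delta([.5877,.0040,.068],-7.2)"
```

```text
shift cm [ 5.34 -9.29 10.98] rot deg [-0.   -0.02 -0.64]
```

Call:
move_arm --rows '[{"translation": [1.6,-2.8,0],"rot": [0,0,-0.2],"hand": 0.6},{"translation": [3.2,-5.6,0.3],"rot": [0,0,-0.4],"hand": 0.6},{"translation": [4.8,-8.2,0.6],"rot": [0,0,-0.6],"hand": 0.65},{"translation": [5.3,-9.3,1],"rot": [0,0,-0.6],"hand": 0.7},{"translation": [5.3,-9.3,1],"rot": [0,0,-0.6],"hand": 0.7},{"translation": [5.3,-9.3,1.5],"rot": [0,0,-0.6],"hand": 0.7},{"translation": [5.3,-9.3,3.5],"rot": [0,0,-0.6],"hand": 0.7},{"translation": [5.3,-9.3,6],"rot": [0,0,-0.6],"hand": 0.7}]'

```text
t: 9.2
eef_pos: [0.5875, 0.0043, 0.1185]
ee_rot: [-3.14, -0.003, -0.125]
force: [1.2, 0.1, 0.6]
width: 0.0262
gripper_force: 0.0
```

```bash
python3 -c "
from h import *
delta([.5877,.0040,.068],-7.2);print(arm.get_state()['width'])"
```

```text
shift cm [0.01 0.03 5.05] rot deg [-0.07 -0.19  0.02]
0.026201989151070963
```

Call:
move_arm --rows '[{"translation": [0,0,2],"rot": [0,0,0],"hand": 0.7},{"translation": [0,0,4],"rot": [0,0,0],"hand": 0.7},{"translation": [0,0,5],"rot": [0,0,0],"hand": 0.7},{"translation": [0,0,5],"rot": [0,0,0],"hand": 1},{"translation": [0,0,5],"rot": [0,0,0],"hand": 1},{"translation": [0,0,5],"rot": [0,0,0],"hand": 1},{"translation": [0,0,5],"rot": [0,0,0],"hand": 1},{"translation": [0,0,5],"rot": [0,0,0],"hand": 1}]'

```text
t: 9.87
eef_pos: [0.5871, 0.0041, 0.0685]
ee_rot: [-3.141, -0.001, -0.125]
force: [0.5, -3.0, -1.8]
width: 0.0142
gripper_force: 30.0
```

Call:
move_arm --rows '[{"translation": [0,0.1,0],"rot": [0,0,0],"hand": 1},{"translation": [0,0.2,0],"rot": [0,0,0],"hand": 1},{"translation": [0,0.25,0],"rot": [0,0,0],"hand": 1},{"translation": [0,0.25,0],"rot": [0,0,0],"hand": 1},{"translation": [0,0.25,0],"rot": [0,0,0],"hand": 1}]'

```text
t: 10.28
eef_pos: [0.5871, 0.004, 0.0685]
ee_rot: [-3.139, -0.002, -0.125]
force: [-1.8, 10.5, 0.8]
width: 0.0138
gripper_force: 30.0
```

Call:
move_arm --rows '[{"translation": [0,0.07,0],"rot": [0,0,0],"hand": 1},{"translation": [0,0.13,0],"rot": [0,0,0],"hand": 1},{"translation": [0,0.13,0],"rot": [0,0,0],"hand": 1},{"translation": [0,0.13,0],"rot": [0,0,0],"hand": 1}]'

```text
t: 10.62
eef_pos: [0.5871, 0.0032, 0.0685]
ee_rot: [-3.138, -0.002, -0.125]
force: [-1.8, 12.5, 0.5]
width: 0.0137
gripper_force: 30.0
```

Moved about 0.9 mm. I'll release, lift, and head to the shutter tab.

Call:
move_arm --rows '[{"translation": [0,0,0],"rot": [0,0,0],"hand": 0.72},{"translation": [0,-0.2,0],"rot": [0,0,0],"hand": 0.72},{"translation": [0,-0.2,0],"rot": [0,0,0],"hand": 0.72},{"translation": [0,-0.2,-0.5],"rot": [0,0,0],"hand": 0.72},{"translation": [0,-0.2,-2],"rot": [0,0,0],"hand": 0.72},{"translation": [0,-0.2,-4],"rot": [0,0,0],"hand": 0.7},{"translation": [0,-0.2,-7],"rot": [0,0,0],"hand": 0.6},{"translation": [0,-0.2,-11],"rot": [0,0,0],"hand": 0.5}]'

```text
t: 11.28
eef_pos: [0.5847, 0.0019, 0.1768]
ee_rot: [3.14, 0.005, -0.126]
force: [0.7, 0.5, 0.0]
width: 0.0344
gripper_force: 0.0
```

Call:
move_arm --rows '[{"translation": [-1.5,1.8,-0.2],"rot": [0,0,0],"hand": 0.5},{"translation": [-3,3.8,-0.5],"rot": [0,0,0.2],"hand": 0.5},{"translation": [-4.5,5.8,-0.8],"rot": [0,0,0.4],"hand": 0.5},{"translation": [-5.5,7.8,-1],"rot": [0,0,0.5],"hand": 0.5},{"translation": [-5.6,9,-1],"rot": [0,0,0.5],"hand": 0.5},{"translation": [-5.6,9,-1],"rot": [0,0,0.5],"hand": 0.5},{"translation": [-5.6,9,-1],"rot": [0,0,0.5],"hand": 0.5}]'

```text
t: 11.87
eef_pos: [0.5199, -0.0803, 0.1881]
ee_rot: [-3.141, -0.001, -0.136]
force: [0.2, 0.7, -0.7]
width: 0.0441
gripper_force: 0.0
```

Run:
```python
from h import *
T,im,d=save("wrist","w6.png");prof("wrist",T,im,d);report("wrist",T,im,d)
P=cloud("wrist",T,d);k=np.linalg.norm(P-np.array([.56,-.12,.05]),axis=-1);r,c=np.unravel_index(np.nanargmin(k),k.shape);print(r,c)
r0=max(r-60,0);c0=min(max(c-90,0),460);cv2.imwrite('pics/w6c.png',cv2.resize(im[r0:r0+120,c0:c0+180,::-1],None,fx=4,fy=4,interpolation=cv2.INTER_CUBIC))
T,im,d=save("top","top6.png");report("top",T,im,d)
for l in("shutter_tab","half_mark"):
    for q in arm.pinpoint(l,"top")[:1]: print(l,round(q['p'],2),w(T,q['point']).round(4))
print(arm.get_state()['eef_pos'])
```

```text
green 55 s [-197.  -197.  -195.9 -192.  -191.3] l [-21.2  -6.4] z 47.0
red 549 s [-194.7 -193.4 -168.9 -144.  -141.5] l [-8.9  3.8] z 50.0
white 1782 s [-210.  -208.2 -190.2 -123.9 -120. ] l [-17.7  22.4] z 46.0
blue 463 s [-69.9 -68.9 -63.3 -56.5 -55.1] l [-9.8 10.9] z 85.0
[(-150, 12), (-148, 11), (-146, 12), (-144, 35), (-142, 47), (-140, 47), (-138, 47), (-136, 47), (-134, 47), (-132, 47), (-130, 49), (-128, 50), (-126, 68), (-124, 68), (-122, 69), (-120, 69), (-118, 69), (-116, 69), (-114, 69), (-112, 246), (-110, 247), (-108, 46), (-106, 48), (-104, 48), (-102, 48), (-100, 146), (-98, 47), (-96, 46), (-94, 39), (-92, 39), (-90, 39), (-88, 39), (-86, 39), (-84, 40), (-82, 273), (-80, 272), (-78, 273), (-76, 269), (-74, 258), (-72, 258)]
gbase (array([583.5, -30. ]), array([361.3,  91. ]), 83.3, 12410) med [0.5829 0.0114 0.0113]
lamptop (array([468.2,  -7. ]), array([218.1,  78.8]), 82.2, 4113) med [ 0.4841 -0.0671  0.0689]
bluetab (array([587.7,   3.4]), array([14.8, 23.2]), 82.7, 463) med [0.5876 0.0025 0.0851]
orange (array([490.5, -55.1]), array([13.5, 14.9]), 81.0, 386) med [ 0.4927 -0.0555  0.1159]
green (array([ 557.2, -125.8]), array([ 5.6, 15.2]), 79.4, 50) med [ 0.5567 -0.1271  0.047 ]
red (array([530.3, -89.3]), array([ 54.6, 105.8]), 72.6, 518) med [ 0.5737 -0.0987  0.0504]
pintop (array([582.8, -53.1]), array([16.3, 16.3]), 80.7, 321) med [ 0.5829 -0.0531  0.0692]
144 360
lamptop (array([466.8, -12.1]), array([210.5,  78.8]), 82.3, 2105) med [ 0.4631 -0.0147  0.0701]
orange (array([484.3, -55.2]), array([12.1, 22.8]), 81.0, 46) med [ 0.4843 -0.0551  0.1167]
half_mark 0.57 [ 0.4665 -0.0124  0.0701]
[ 0.52009023 -0.07925272  0.18734334]
```

View pics/w6c.png

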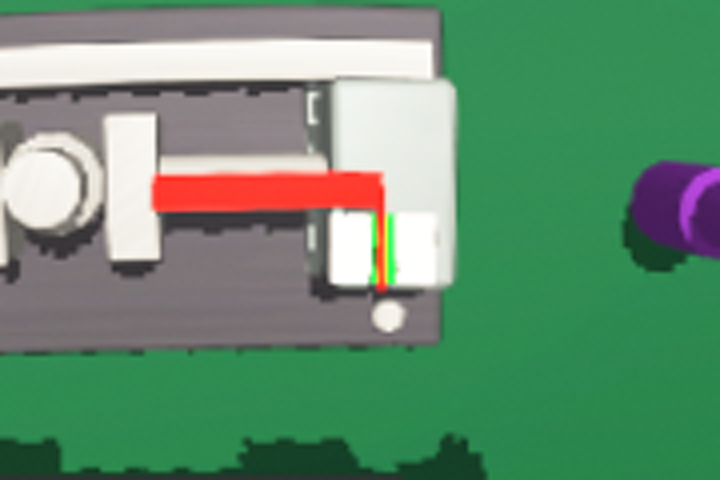

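The pointer (x 382) is now in the middle of the green band (371–395), and the pin is upright and clamped. Next is the shutter tab at about (0.486, -0.0545).

```bash
python3 -c "
from h import *
delta([.486,-.0545,.094],-7.8)"
```

```text
shift cm [-3.71 -2.    9.34] rot deg [0.01 0.02 0.14]
```

Call:
move_arm --rows '[{"translation": [-1.8,-1,0.5],"rot": [0,0,0],"hand": 0.45},{"translation": [-3.5,-1.9,1.5],"rot": [0,0,0],"hand": 0.45},{"translation": [-3.7,-2,3],"rot": [0,0,0],"hand": 0.45},{"translation": [-3.7,-2,5],"rot": [0,0,0],"hand": 0.45},{"translation": [-3.7,-2,7],"rot": [0,0,0],"hand": 0.45},{"translation": [-3.7,-2,8.7],"rot": [0,0,0],"hand": 0.45},{"translation": [-3.7,-2,9.3],"rot": [0,0,0],"hand": 0.45},{"translation": [-3.7,-2,9.3],"rot": [0,0,0],"hand": 0.45}]'

```text
t: 12.73
eef_pos: [0.4849, -0.0548, 0.093]
ee_rot: [3.14, 0.003, -0.134]
force: [0.6, 0.4, 0.2]
width: 0.048
gripper_force: 0.0
```

Call:
move_arm --rows '[{"translation": [0,0,0],"rot": [0,0,0],"hand": 0.7},{"translation": [0,0,0],"rot": [0,0,0],"hand": 0.9},{"translation": [0,0,0],"rot": [0,0,0],"hand": 1},{"translation": [0,0,0],"rot": [0,0,0],"hand": 1},{"translation": [0,0,0],"rot": [0,0,0],"hand": 1},{"translation": [0,0,0],"rot": [0,0,0],"hand": 1},{"translation": [0,0,0],"rot": [0,0,0],"hand": 1},{"translation": [0,0,0],"rot": [0,0,0],"hand": 1}]' --squeeze 40

```text
t: 13.4
eef_pos: [0.4859, -0.055, 0.095]
ee_rot: [-3.142, -0.001, -0.134]
force: [-0.5, -0.1, 3.5]
width: 0.0139
gripper_force: 40.0
```

Call:
move_arm --rows '[{"translation": [0,-0.4,0],"rot": [0,0,0],"hand": 1},{"translation": [0,-0.9,0],"rot": [0,0,0],"hand": 1},{"translation": [0,-1.5,0],"rot": [0,0,0],"hand": 1},{"translation": [0,-2.1,0],"rot": [0,0,0],"hand": 1},{"translation": [0,-2.7,0],"rot": [0,0,0],"hand": 1},{"translation": [0,-3.3,0],"rot": [0,0,0],"hand": 1},{"translation": [0,-3.8,0],"rot": [0,0,0],"hand": 1},{"translation": [0,-4.1,0],"rot": [0,0,0],"hand": 1}]'

```text
t: 14.07
eef_pos: [0.4912, -0.015, 0.095]
ee_rot: [3.14, -0.0, -0.134]
force: [1.1, -10.0, 6.1]
width: 0.0137
gripper_force: 40.0
```

Call:
move_arm --rows '[{"translation": [0,0,0],"rot": [0,0,0],"hand": 1},{"translation": [0,0,0],"rot": [0,0,0],"hand": 1},{"translation": [0,0,0],"rot": [0,0,0],"hand": 1}]'

```text
t: 14.32
eef_pos: [0.4912, -0.0153, 0.095]
ee_rot: [3.14, -0.0, -0.134]
force: [0.4, -9.3, 5.8]
width: 0.014
gripper_force: 40.0
```

Run:
```python
from h import *
st=arm.get_state();print(st['eef_pos'],st['force'],st['width'],st['gripper_force'])
for n in("top","wrist"):
    T,im,d=save(n,n+"7.png");report(n,T,im,d)
    if n=="top": T2,im2=T,im
P=np.linalg.inv(T2)@np.array([.4665,-.0124,.071,1]);p=arm.camera_params("top");f=200/np.tan(np.deg2rad(p['vfov'])/2)
u,v=int(f*P[0]/P[2]+p['cx']),int(f*P[1]/P[2]+p['cy']);print(u,v)
a=cv2.resize(im2[v-45:v+30,u-60:u+60,::-1],(640,400),interpolation=cv2.INTER_CUBIC)
cv2.imwrite('pics/m7.png',a)
```

```text
[ 0.49121574 -0.01525921  0.09498048] [ 0.40333874 -9.25397072  5.75488097] 0.014040331167438889 40.003262758255005
gbase (array([583.6, -31. ]), array([358.9, 119.6]), 88.8, 407) med [0.6124 0.0945 0.0119]
lamptop (array([465.9, -17.2]), array([200.5,  78.3]), 82.3, 934) med [ 0.4429 -0.0339  0.0703]
red (array([ 572.7, -116.6]), array([19.7,  5. ]), 78.7, 18) med [ 0.5733 -0.1155  0.0506]
gbase (array([583.7, -31. ]), array([364.2,  91. ]), 83.3, 23714) med [0.5722 0.0348 0.0113]
lamptop (array([472.1,  -7. ]), array([219.3,  72.3]), 82.6, 6441) med [ 0.4989 -0.0027  0.0671]
bluetab (array([587.4,   3.8]), array([14.4, 23.7]), 84.2, 1272) med [0.5872 0.0034 0.0852]
orange (array([491.3, -14.5]), array([13.9, 24.8]), 81.4, 771) med [ 0.5011 -0.0151  0.1156]
green (array([501.6, -69.6]), array([ 13.4, 173.3]), 44.9, 146) med [ 0.5524 -0.1233  0.0479]
red (array([538.5, -60.3]), array([ 54.8, 151.1]), 32.4, 1280) med [ 0.5728 -0.093   0.0506]
pintop (array([582.8, -52.5]), array([16.2, 16.6]), 18.3, 745) med [ 0.5823 -0.0521  0.0693]
315 242
```

View pics/wrist7.png

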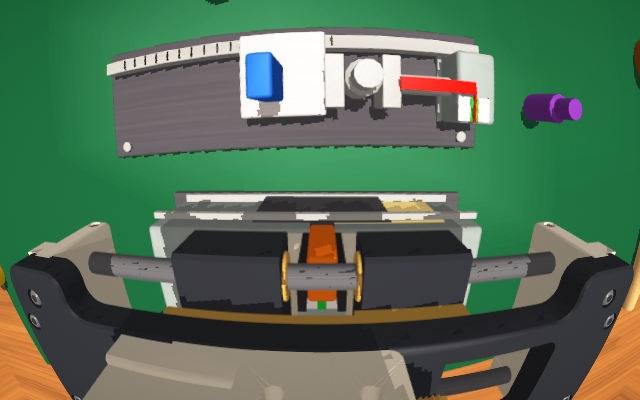

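The wrist view shows the jaw clamp unchanged, the pin upright at (365,75) and the pointer in the green at (475,105). The orange tab is gripped at (322,240), with green just below it at (322,305). I'll check that in one last enlarged crop.

Run:
```python
from h import *
a=cv2.imread('pics/wrist7.png')[215:320,270:375];b=cv2.imread('pics/top7.png')[212:272,285:345]
cv2.imwrite('pics/fin.png',np.hstack([cv2.resize(a,(400,400),interpolation=cv2.INTER_CUBIC),cv2.resize(b,(400,400),interpolation=cv2.INTER_CUBIC)]))
```

```text
(no output)
```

View pics/fin.png

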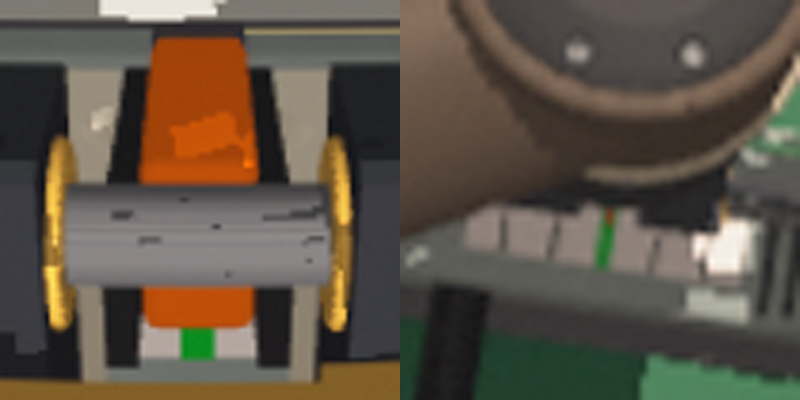

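In the left crop the green mark (x 198) sits centred under the tab (x 199). In the top view the red pointer (608,215) lies on the green mark. The shutter is at half travel and held, so I'm handing in.

```bash
python3 -c "
from station import arm
print(arm.job_done())"
```

```text
the job is handed in; nothing more can be done
None
```

The job is handed in at about 14.5 s: the pin is upright and clamped with the anvil pointer in the middle of the green band (about 6 mm of travel), and the gripper is holding the shutter half open with its pointer on the green mark.

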